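Seat the keyed hub on the painting stand and mount the spire

TASK

The keyed hub on the painting stand is turned the wrong way, so its tabs ride on the spindle's shoulder: turn it until the tabs drop into the keyways and it sits fully home, flat on the stand's seat. Then stand the all-white spire upright in the top of the hub, foot in the bore and disc resting on the rim, setting it down rather than dropping it. Leave the painted spire and everything else on the bench where it is.

Things in the scene. Friction and masses are not known exactly. Their poses are not given: they have to be found in the camera images.
- stand_seat (a point): Painting stand, fixed: round blue base 160 mm across with a flat seat on top, 24 mm above the table. Point: middle of the seat, at the foot of the upright spindle; z up. Two keyways, 16 mm wide, run down opposite sides of the spindle to the seat, along this point's +x and -x; yellow marks on seat and base edge lie in line with them.
- stand_shoulder (a point): The spindle's shoulder, on its axis 30 mm above the seat. Below it the spindle is 44 mm across, cut by the two keyways, which are open at the top; above it a plain nose 26 mm across stands another 18 mm. Axes as for stand_seat.
- hub_mid (a point): Keyed hub, loose, bare aluminium, 0.25 to 0.5 kg: upright tube 60 mm outside (grip across it at any angle), 48 mm bore, 64 mm high, with a flange 100 mm across and 8 mm thick at its lower end. Point: on its axis, 32 mm above its underside; z up. Red marks on flange and top rim lie over its two tabs, along this point's +x and -x.
- hub_tabs (a point): On the hub's axis at its underside, between its two red tabs: 12 mm wide, 14 mm high, standing 8.5 mm into the bore. At the start they ride on the shoulder, 0.85 to 1.57 rad from the keyways. Turned over the keyways (within 0.1 rad, either way round; 2 mm play) the hub can go down 30 mm until the flange lies on the seat.
- spire_mid (a point): White plaster spire, loose, all white, 0.2 to 0.4 kg, 102 mm high, standing on the table. Point: on its axis half-way up, 51 mm above the foot's underside; z up. Grip it across the plain round drum, 44 mm across, from 20 to 75 mm above the underside; above that, rings narrow to the top.
- spire_foot (a point): Underside of the spire's round foot, which is 41 mm across, 12 mm high, with a tapered end. Above it is a disc 64 mm across, 8 mm thick. The foot fits the top of the hub's bore with 3.5 mm play all round; the disc then rests on the hub's rim, foot underside 52 mm above the hub's underside.
- painted_spire_mid (a point): the finished spire, a bystander: same shape and size as the white spire but with a blue drum, brass rings and coloured dots; the point is half-way up, 51 mm above its foot
- gold_jar_mid (a point): bystander: paint jar with brass lid, 64 mm across, 75 mm high; point half-way up
- blue_jar_mid (a point): bystander: paint jar with blue lid, 64 mm across, 75 mm high; point half-way up
- pot_mid (a point): bystander: white bowl, 90 mm across, 70 mm high; point half-way up on its axis
- spacer_mid (a point): bystander: plain dark steel ring without tabs, 76 mm across, 20 mm high; point at its centre
- brush_grip (a point): bystander: paint brush 170 mm long lying on the table; point on its handle
- mug_mid (a point): bystander: green mug, 76 mm across, 90 mm high; point half-way up on its axis
- palette_mid (a point): bystander: white palette plate, 150 mm across, 15 mm high; point half-way up at its centre
Things that resemble listed ones, but are neither listed nor needed, are in the scene too. Leave any pink or purple look-alike of the part that bears hub_mid alone. Of the things like the part that bears stand_seat, leave any that is turquoise; of the rest the smaller one is meant.

How it is judged:
By the outcome, as a careful person would: the job done as asked, in the order asked, and still so for the second after the job is handed in, with the robot touching nothing.
It also fails if it takes over 58 s, if anything falls off the work surface, if the arm or the gripper's body presses on something with over 40 N, if the wrist force passes 120 N, or if a joint passes its speed limit or range.

ROBOT

A 6-joint arm with a two-finger parallel gripper is mounted at the origin on the work surface. World frame = base frame: x ahead of the robot, y to its left, z up, the work surface at z = 0. Lengths are in m, angles in rad, forces in N, time in s.
With the tool pointing down it reaches from about 0.4 to 0.825 m from the base axis. Payload 7 kg.
Tool frame: the origin (TCP) lies between the finger pads; the fingertips stand 11 mm ahead of it and the grasp point (between the pads) lies 8 mm behind it; z points along the fingers, y is the line along which they close (so a half turn about z gives the same grasp; the last joint's range is limited). The gripper opens to 88 mm and grips with 3 to 60 N. Pads are 19 mm wide; open, the fingers measure 130 mm over their backs; the gripper's body (78 mm by 193 mm) begins 47 mm behind the grasp point.
Start: joints at [-0.914, 0.359, 0.012, 0, -1.224, -0.288], TCP at [0.243, -0.63, 0.238] pointing down, gripper open.
Joint ranges: [-3.07, 3.07], [-1.43, 2.12], [-1.02, 1.25], [-3.03, 1.67], [-3.05, -0], [-3.03, 3.03]. Speed limits (rad/s): [2.39, 2.39, 3.01, 3.14, 3.14, 3.14].

INTERFACE

Orientations are given as a rotation vector (axis times angle).
In Python, from station import bot gives the robot as it stands. The module is installed in compiled form; this text tells all that it offers.
- The arm moves only by the tool play_rows, never from a script. Its argument "rows" is one flat list of numbers, 7 for each row, row after row: the opening, from -1 (shut) to 1 (fully open), then the shift along the tool's x, y, z in units of 40 mm (1.0 is 40 mm), then the turn, a rotation vector about the tool's x, y, z in units of 10 degrees (1.0 is 10 degrees). In form: [jaw, x, y, z, ax, ay, az, jaw, x, y, z, ax, ay, az, ...]. A call has 1 to 5 rows; each row is the pose to reach, as a shift and turn from the pose commanded when the call began, along the tool's axes at that moment; what a row does not reach only later rows make up. A row lasts 1/8 s, in which the tool goes at most 62.5 mm and 10.7 degrees, less where a joint would pass 70% of its speed; a pose out of reach is approached as far as the arm can. A call with a gripper value outside its range is refused whole. The fingers move at their own pace and stop on an object; "squeeze" is the grip in N (left out, the last holds). Time passes only in rows, so rows that repeat a pose let the fingers close. It gives the time, the measured TCP pose, the force, the opening and the grip force at its end, in the units of the state.
- bot.read_state(): the state, without advancing time (a new reading comes with each control period).
- bot.camera(name): name is "scene" or "side" or "wrist"; returns a dict with "image" (384x512x3 uint8, blue, green, red), "fov_y" (degrees; the focal length in pixels is half the picture's height over the tangent of half this angle, whatever the lens; pixels are square), "cx", "cy" (the principal point, pixels), "position" and "attitude" of the camera in the world; the wrist camera has in their place "mount" (4x4, takes a point from camera to tool coordinates, whose origin is the TCP and whose axes are the flange's). Camera axes: x right, y down, z forward; pixel columns grow to the right and rows downward; lengths in m; the calibration is good to about 2 mm. A picture is of the moment at which its call begins: read the wrist's pose just before it. There is no depth.
- bot.hand_in(): hands the job in; it is judged then, once.
Trained networks look in a picture, given as the dict that the camera call returned (one of the last four; its "shot" number tells which), for a name from the list of things; names that differ only in an ending like _2 or _b are one class to them, and where a whole thing is asked for, a point or a joint stands for the part that bears it (a point fixed in the world has none). Each returns a list of dicts, best first, with "confidence" (0 to 1); they miss things now and then, are a little off and sometimes report something else, mostly with a low value. They report only what shows in the picture. A call takes as long as a camera call. They do not tell look-alikes from the thing itself.
- bot.search_frame(picture, target): "position" ([column, row] in pixels, amid what is visible of it).
- bot.mark_of(picture, target): "position" ([column, row] in pixels: a listed point, or the origin of a listed thing).
The state is a dict: "time": time; "joints": joint angles; "joint_velocities": joint speeds; "joint_torque": joint torques, N m; "position": TCP position; "eef_rot": TCP orientation; "ft_force": force on the tool from outside, world axes, zero at the start; "moment": the same for the moment, N m; "finger_gap": finger opening in m; "gripper_force": force on a finger pad.
Only numpy, scipy, OpenCV 4.12 (cv2) and the standard library are available. Lean on these libraries where they do the work, as an engineer would, in place of code of your own. Each camera call takes 0.05 s, during which the arm holds its last target. There are 200 camera calls.

## Working session

There is one attempt and no reset: what is moved stays moved. The work goes in short steps, Python scripts to look and compute and a tool call to move; the robot and the scene stay as the last step left them, time stands still between calls to the robot, and variables do not carry over. Pictures are saved under pics/ and viewed, at most 10 in all, crops included, and the job is handed in when it is done.

Besides the shell and the picture viewer there is one more tool, called after "Request:" in YAML: its name, and indented under it one key for each argument. play_rows: Moves the arm, as the interface text tells. Its arguments: {"type":"object","properties":{"rows":{"type":"array"},"squeeze":{"type":"number"}},"required":["rows"]}

```bash
mkdir -p pics
cat > h.py <<'E'
import numpy as np, cv2
from scipy.spatial.transform import Rotation as R
from station import bot
def pose():
    s=bot.read_state(); return np.array(s["position"]),R.from_rotvec(s["eef_rot"]).as_matrix(),s
def cam(n):
    p,r,s=pose(); c=bot.camera(n)
    if n=="wrist":
        M=np.array(c["mount"]); c["R"]=r@M[:3,:3]; c["p"]=p+r@M[:3,3]
    else:
        c["p"]=np.array(c["position"]); a=np.array(c["attitude"])
        c["R"]=a if a.shape==(3,3) else R.from_rotvec(a).as_matrix() if a.size==3 else R.from_quat(a).as_matrix()
    c["f"]=c["image"].shape[0]/2/np.tan(np.radians(c["fov_y"])/2)
    return c
def ray(c,px): return c["R"]@np.array([(px[0]-c["cx"])/c["f"],(px[1]-c["cy"])/c["f"],1])
def at_z(c,px,z):
    d=ray(c,px); return c["p"]+d*(z-c["p"][2])/d[2]
def proj(c,P):
    q=c["R"].T@(np.array(P)-c["p"]); return q[:2]/q[2]*c["f"]+[c["cx"],c["cy"]]
E
cat > a.py <<'E'
from h import *
Z=dict(stand_seat=.024,hub_mid=.086,spire_mid=.051,painted_spire_mid=.051)
ims=[]
for n in["scene","side"]:
    c=cam(n); print(n,c.get("attitude") if n=="scene" else "",c["p"],c["fov_y"]); cv2.imwrite(f"pics/{n}0.png",c["image"])
    for t,z in Z.items():
        for d in bot.mark_of(c,t): print(n,t,np.round(d["position"]),round(d["confidence"],2),np.round(at_z(c,d["position"],z),3))
E
python3 a.py
```

```text
scene [-1.15222576 -2.52366073  0.78086871] [1.13460341 0.48576449 1.28505815] 49.38782854929859
scene stand_seat [239. 221.] 0.95 [ 0.604 -0.037  0.024]
scene stand_seat [382. 246.] 0.84 [0.356 0.391 0.024]
scene stand_seat [254. 121.] 0.58 [ 0.207 -0.314  0.024]
scene stand_seat [154. 185.] 0.4 [ 0.697 -0.378  0.024]
scene hub_mid [240. 209.] 0.89 [ 0.593 -0.042  0.086]
scene hub_mid [232. 144.] 0.87 [ 0.396 -0.26   0.086]
scene hub_mid [292. 238.] 0.61 [0.563 0.159 0.086]
scene spire_mid [206. 177.] 0.69 [ 0.556 -0.245  0.051]
scene spire_mid [196. 226.] 0.26 [ 0.726 -0.124  0.051]
scene painted_spire_mid [328. 256.] 0.92 [0.524 0.278 0.051]
side  [0.26667763 1.06192234 0.88910479] 46.90489815152428
side stand_seat [212. 200.] 0.94 [ 0.595 -0.027  0.024]
side stand_seat [340. 169.] 0.77 [ 0.194 -0.289  0.024]
side hub_mid [218. 233.] 0.8 [0.516 0.192 0.086]
side hub_mid [212. 182.] 0.55 [ 0.592 -0.036  0.086]
side hub_mid [293. 162.] 0.55 [ 0.357 -0.205  0.086]
side hub_mid [211. 188.] 0.47 [ 0.588 -0.008  0.086]
side spire_mid [237. 157.] 0.61 [ 0.561 -0.252  0.051]
side painted_spire_mid [207. 262.] 0.58 [0.528 0.272 0.051]
```

View pics/scene0.png

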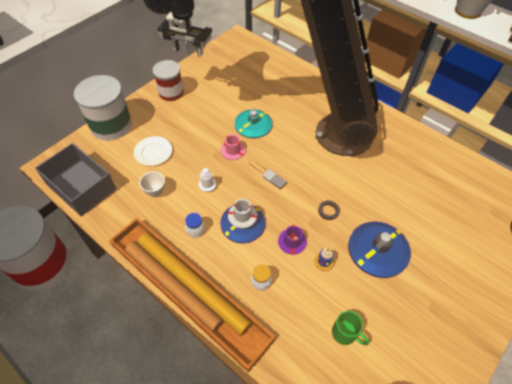

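View pics/side0.png

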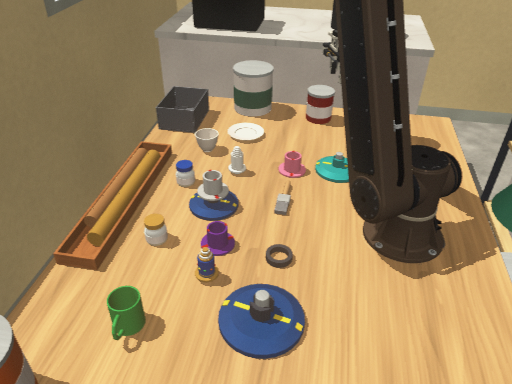

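```bash
python3 -c "
from h import *
p,r,s=pose();print(p,r.round(3).tolist(),s['finger_gap'])
M=np.array(bot.camera('wrist')['mount']);print(M.round(3))"
```

```text
[ 0.24330776 -0.62957405  0.23751751] [[-0.933, -0.36, -0.0], [-0.36, 0.933, 0.0], [-0.0, 0.0, -1.0]] 0.08752541259293843
[[-0.001 -0.968 -0.253  0.068]
 [ 1.    -0.    -0.001 -0.   ]
 [ 0.001 -0.253  0.968 -0.148]
 [ 0.     0.     0.     1.   ]]
```

The smaller blue stand with the bare aluminium hub is at about scene pixel (242,218), and the white spire is at (206,180). Both agree with the side view. The large blue stand at (380,248) and the pink, purple and turquoise parts are decoys. I'm moving above the hub.

Request:
play_rows:
  rows: [1,-13.6,10.7,-0.8,0,0,0,1,-13.6,10.7,-0.8,0,0,0,1,-13.6,10.7,-0.8,0,0,0,1,-13.6,10.7,-0.8,0,0,0,1,-13.6,10.7,-0.8,0,0,0]

```text
time: 1.18
position: [0.4034, -0.3594, 0.2525]
eef_rot: [-0.576, 3.088, -0.001]
ft_force: [2.3, -0.9, 0.6]
finger_gap: 0.0881
gripper_force: 0.0
```

Request:
play_rows:
  rows: [1,-7.2,5.6,-0.2,0,0,0,1,-7.2,5.6,-0.2,0,0,0,1,-7.2,5.6,-0.2,0,0,0,1,-7.2,5.6,-0.2,0,0,0,1,-7.2,5.6,-0.2,0,0,0]

```text
time: 1.8
position: [0.5643, -0.0913, 0.2594]
eef_rot: [-0.576, 3.087, -0.0]
ft_force: [1.5, -0.6, -0.3]
finger_gap: 0.0875
gripper_force: 0.0
```

Request:
play_rows:
  rows: [1,-1.1,0.9,0,0,0,0,1,-1.1,0.9,0,0,0,0,1,-1.1,0.9,0,0,0,0]

```text
time: 2.17
position: [0.5913, -0.0437, 0.2586]
eef_rot: [0.577, -3.087, 0.0]
ft_force: [-0.1, -0.2, -0.2]
finger_gap: 0.0876
gripper_force: 0.0
```

```bash
cat > b.py <<'E'
from h import *
import sys
c=cam("wrist"); print(pose()[0],pose()[2]["joints"]); cv2.imwrite(f"pics/{sys.argv[1]}.png",cv2.resize(c["image"],(768,576)))
for t,z in dict(stand_seat=.024,stand_shoulder=.054,hub_mid=.086,hub_tabs=.054).items():
    for d in bot.mark_of(c,t): print(t,np.round(d["position"]),round(d["confidence"],2),np.round(at_z(c,d["position"],z),4))
hsv=cv2.cvtColor(c["image"],cv2.COLOR_BGR2HSV);H,S,V=cv2.split(hsv)
for nm,m in dict(red=((H<8)|(H>172))&(S>140)&(V>60),yel=(H>22)&(H<35)&(S>150)&(V>120)).items():
    n,l,st,ce=cv2.connectedComponentsWithStats(m.astype(np.uint8))
    for i in range(1,n):
        if st[i,4]>15: print(nm,st[i,4],ce[i].round(1),[ (z,at_z(c,ce[i],z)[:2].round(4).tolist()) for z in (.024,.062,.118)])
E
python3 b.py w1
```

```text
[ 0.59110692 -0.04430746  0.25885129] [ 2.54693825e-01  2.11456681e-01 -1.43471019e-01  2.03109361e-05
 -1.21613421e+00 -1.45683936e+00]
stand_seat [262. 166.] 0.67 [ 0.5912 -0.0313  0.024 ]
stand_shoulder [260. 175.] 0.57 [ 0.5963 -0.0324  0.054 ]
hub_mid [266. 180.] 0.86 [ 0.5932 -0.0285  0.086 ]
hub_mid [425. 174.] 0.71 [0.532  0.1129 0.086 ]
hub_tabs [259. 172.] 0.73 [ 0.5942 -0.0347  0.054 ]
red 118 [409.5 139.3] [(0.024, [0.5035, 0.1123]), (0.062, [0.506, 0.0943]), (0.118, [0.5096, 0.0679])]
red 51 [437.1 158.1] [(0.024, [0.5111, 0.1517]), (0.062, [0.5128, 0.1298]), (0.118, [0.5154, 0.0976])]
red 121 [301.7 166.5] [(0.024, [0.5758, 0.0115]), (0.062, [0.5711, 0.0036]), (0.118, [0.5642, -0.0081])]
red 92 [280.5 171.3] [(0.024, [0.5898, -0.0091]), (0.062, [0.5837, -0.015]), (0.118, [0.5747, -0.0236])]
red 91 [244.3 177.4] [(0.024, [0.6115, -0.0454]), (0.062, [0.6033, -0.0477]), (0.118, [0.5911, -0.051])]
red 107 [223.3 179.9] [(0.024, [0.6232, -0.067]), (0.062, [0.6137, -0.0672]), (0.118, [0.5999, -0.0674])]
red 43 [294.5 181.6] [(0.024, [0.5952, 0.0108]), (0.062, [0.5885, 0.0029]
[... 164 characters left out ...]
[0.6319, -0.0504]), (0.062, [0.6217, -0.0522]), (0.118, [0.6065, -0.0548])]
red 18 [421.7 207.5] [(0.024, [0.5698, 0.1636]), (0.062, [0.5657, 0.1406]), (0.118, [0.5597, 0.1066])]
red 39 [445.7 206.4] [(0.024, [0.5584, 0.1895]), (0.062, [0.5554, 0.1639]), (0.118, [0.551, 0.1262])]
yel 86 [290.8 109.4] [(0.024, [0.5214, -0.025]), (0.062, [0.5221, -0.0293]), (0.118, [0.5231, -0.0356])]
yel 24 [282.3 126. ] [(0.024, [0.5415, -0.0268]), (0.062, [0.5402, -0.0309]), (0.118, [0.5383, -0.037])]
yel 38 [250.5 187.3] [(0.024, [0.6201, -0.0345]), (0.062, [0.611, -0.0378]), (0.118, [0.5975, -0.0428])]
yel 50 [233.7 217.3] [(0.024, [0.6618, -0.0399]), (0.062, [0.6485, -0.0427]), (0.118, [0.629, -0.0469])]
```

View pics/w1.png

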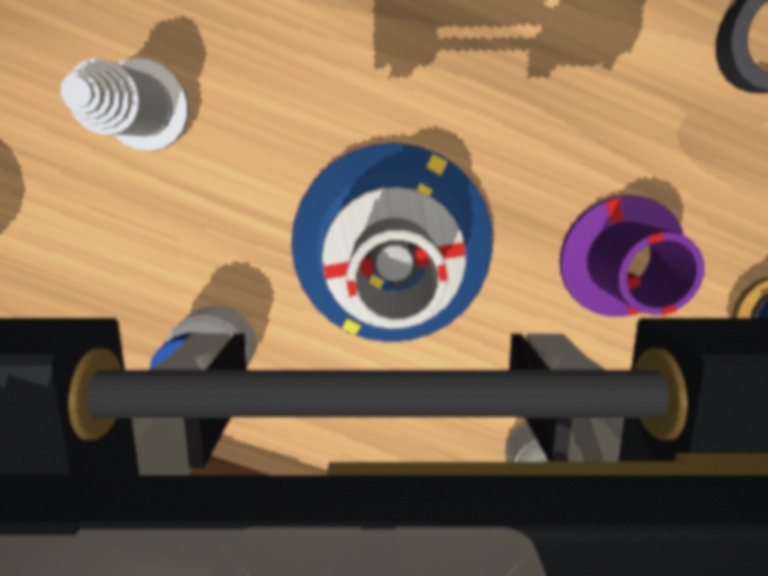

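The hub's red marks give a centre of about (0.5925, -0.032) at angle -1.03 rad. The stand's yellow marks give (0.592, -0.0325) at -0.106 rad, so the hub has to turn +0.923 rad (52.9° counter-clockwise). I'm descending to grip the tube.

Request:
play_rows:
  rows: [1,-0.13,0.28,1,0,0,0,1,-0.13,0.28,2.2,0,0,0,1,-0.13,0.28,3.2,0,0,0,1,-0.13,0.28,4.0,0,0,0,1,-0.13,0.28,4.15,0,0,0]

```text
time: 3.05
position: [0.5908, -0.0325, 0.091]
eef_rot: [0.574, -3.085, 0.0]
ft_force: [-0.6, -0.3, 0.8]
finger_gap: 0.0876
gripper_force: 0.0
```

Request:
play_rows:
  rows: [1,0,0,0,0,0,0,0.2,0,0,0,0,0,0,0.2,0,0,0,0,0,0,0.2,0,0,0,0,0,0]
  squeeze: 15

```text
time: 3.55
position: [0.5927, -0.0314, 0.0936]
eef_rot: [-0.576, 3.087, 0.0]
ft_force: [-0.2, -0.4, -1.6]
finger_gap: 0.0632
gripper_force: 0.0
```

Request:
play_rows:
  rows: [-0.2,0,0,0,0,0,0,-0.2,0,0,0,0,0,0,-0.2,0,0,0,0,0,0]
  squeeze: 15

```text
time: 3.92
position: [0.5927, -0.0314, 0.0934]
eef_rot: [-0.576, 3.087, -0.0]
ft_force: [-0.9, 1.4, 5.4]
finger_gap: 0.06
gripper_force: 15.0
```

Request:
play_rows:
  rows: [-0.2,0,0,0,0,0,-0.8,-0.2,0,0,0,0,0,-1.7,-0.2,0,0,0,0,0,-2.6,-0.2,0,0,0,0,0,-3.5,-0.2,0,0,0,0,0,-4.4]

```text
time: 4.55
position: [0.5928, -0.0315, 0.0932]
eef_rot: [-1.698, 2.642, -0.001]
ft_force: [0.2, -0.6, 1.2]
finger_gap: 0.0603
gripper_force: 15.0
```

Request:
play_rows:
  rows: [-0.2,0,0,0,0,0,-0.6,-0.2,0,0,0,0,0,-0.9,-0.2,0,0,0,0,0,-0.9,-0.2,0,0,0,0,0,-0.9]

```text
time: 5.05
position: [0.5919, -0.0316, 0.0923]
eef_rot: [1.891, -2.507, -0.001]
ft_force: [0.1, -0.7, -3.6]
finger_gap: 0.0599
gripper_force: 15.0
```

```bash
python3 b.py w2; python3 -c "
from h import *
p,r,s=pose();print(p,np.arctan2(r[1,0],r[0,0]),s['ft_force'],s['moment'])"
```

```text
[ 0.59203533 -0.03160531  0.09243992] [ 2.76027890e-01  3.57231599e-01 -3.54841441e-01 -1.44285903e-04
 -8.59511636e-01 -5.54048551e-01]
stand_shoulder [252. 224.] 0.87 [ 0.5924 -0.0298  0.054 ]
hub_mid [252. 223.] 0.53 [ 0.589  -0.0418  0.086 ]
red 496 [323.2 213.1] [(0.024, [0.5473, -0.0134]), (0.062, [0.5519, -0.0281]), (0.118, [0.5587, -0.0497])]
red 271 [218.7 235. ] [(0.024, [0.6196, -0.0177]), (0.062, [0.6115, -0.0316]), (0.118, [0.5995, -0.0521])]
red 66 [284.3 229.4] [(0.024, [0.5754, -0.0093]), (0.062, [0.5751, -0.0247]), (0.118, [0.5746, -0.0474])]
red 222 [185.4 286.1] [(0.024, [0.6541, 0.013]), (0.062, [0.6399, -0.0063]), (0.118, [0.6191, -0.0347])]
yel 226 [355.4 185.5] [(0.024, [0.5226, -0.0263]), (0.062, [0.5315, -0.0387]), (0.118, [0.5447, -0.0569])]
yel 147 [149.4 219.1] [(0.024, [0.6612, -0.0416]), (0.062, [0.6458, -0.0513]), (0.118, [0.6231, -0.0656])]
[ 0.592262   -0.03156291  0.09276829] -1.8481731573971807 [ 0.40457229  0.1507167  -3.85914553] [0.00473411 0.09625914 0.01897923]
```

View pics/w2.png

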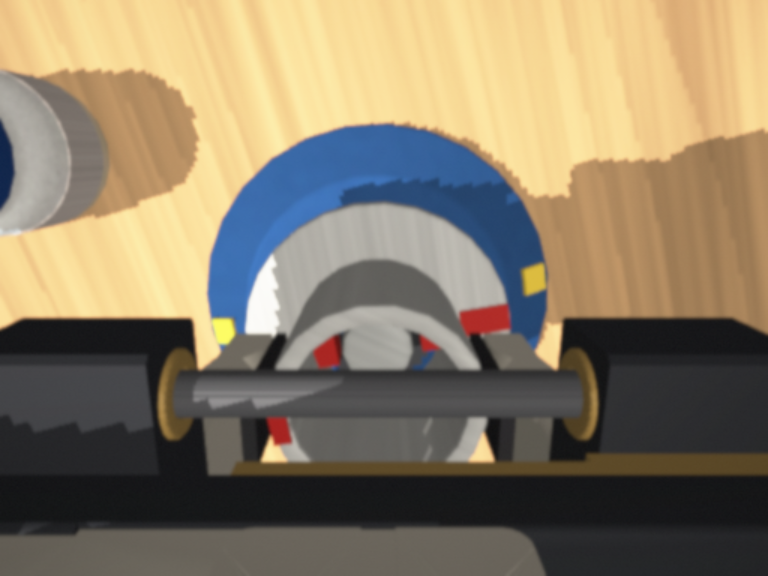

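The turn is now 0.925 rad: the red flange mark at (323,213) lines up with the keyway axis to within about 0.02 rad. I'm lowering in the grip.

Request:
play_rows:
  rows: [-0.2,0,0,0.1,0,0,0,-0.2,0,0,0.2,0,0,0,-0.2,0,0,0.3,0,0,0,-0.2,0,0,0.3,0,0,0]

```text
time: 5.8
position: [0.592, -0.0316, 0.0803]
eef_rot: [1.893, -2.506, -0.001]
ft_force: [0.1, 0.5, -3.9]
finger_gap: 0.0601
gripper_force: 15.0
```

Request:
play_rows:
  rows: [-0.2,0,0,0.15,0,0,0,-0.2,0,0,0.3,0,0,0,-0.2,0,0,0.4,0,0,0,-0.2,0,0,0.48,0,0,0,-0.2,0,0,0.48,0,0,0]

```text
time: 6.42
position: [0.5921, -0.0316, 0.0629]
eef_rot: [1.894, -2.506, 0.0]
ft_force: [-5.6, 0.5, 9.7]
finger_gap: 0.0603
gripper_force: 15.0
```

Contact came after about 30 mm of travel, which is the seated height. I'm releasing and rising.

Request:
play_rows:
  rows: [1,0,0,0,0,0,0,1,0,0,0,0,0,0,1,0,0,0,0,0,0,1,0,0,0,0,0,0]

```text
time: 6.92
position: [0.5925, -0.0315, 0.0616]
eef_rot: [-1.894, 2.507, -0.0]
ft_force: [-0.2, 0.2, 0.0]
finger_gap: 0.0869
gripper_force: 0.0
```

Request:
play_rows:
  rows: [1,0,0,-1,0,0,0,1,0,0,-2,0,0,0,1,0,0,-3.3,0,0,0,1,0,0,-4.5,0,0,0,1,0,0,-4.5,0,0,0]

```text
time: 7.55
position: [0.5945, -0.0314, 0.2463]
eef_rot: [-1.89, 2.501, -0.006]
ft_force: [-1.2, 0.2, -0.6]
finger_gap: 0.0877
gripper_force: 0.0
```

```bash
sed -i 's/(.024,.062,.118)/(.024,.032,.088)/' b.py; python3 b.py w3; python3 -c "
from h import *
p,r,s=pose();print(p,r.round(3).tolist())
for n in['wrist','scene','side']:
  c=cam(n)
  for d in bot.mark_of(c,'spire_mid'): print(n,np.round(d['position']),d['confidence'],at_z(c,d['position'],.051))
"
```

```text
[ 0.59320091 -0.03133912  0.24365173] [ 2.76054328e-01  2.20279607e-01 -1.67243112e-01  1.06995938e-04
 -1.17913916e+00 -5.53096535e-01]
stand_seat [256. 159.] 0.69 [ 0.5907 -0.0358  0.024 ]
stand_shoulder [256. 170.] 0.57 [ 0.5922 -0.0291  0.054 ]
hub_tabs [252. 163.] 0.89 [ 0.5937 -0.0378  0.054 ]
hub_tabs [334. 273.] 0.78 [0.5407 0.1062 0.054 ]
red 107 [292.1 157.2] [(0.024, [0.5516, -0.0266]), (0.032, [0.5521, -0.0281]), (0.088, [0.5556, -0.0388])]
red 63 [273.  162.7] [(0.024, [0.5734, -0.0264]), (0.032, [0.5734, -0.0279]), (0.088, [0.5737, -0.0386])]
red 77 [237.5 167.9] [(0.024, [0.613, -0.0314]), (0.032, [0.6122, -0.0328]), (0.088, [0.6064, -0.0427])]
red 80 [217.2 169.9] [(0.024, [0.6353, -0.0355]), (0.032, [0.634, -0.0368]), (0.088, [0.6249, -0.0461])]
red 38 [284.3 170. ] [(0.024, [0.5635, -0.015]), (0.032, [0.5637, -0.0168]), (0.088, [0.5655, -0.0292])]
red 36 [227.  179.5] [(0.024, [0.6281, -0.022]), (0.032, [0.6269, -0.0236]), (0.088, [0.6189, -0.0349])]
red 55 [316.2 305. ] [(0.024, [0.5681, 0.161]), (0.032, [0.5682, 0.1555]), (0.088, [0.5692, 0.1164])]
yel 80 [318.6 151. ] [(0.024, [0.522, -0.0254]), (0.032, [0.5231, -0.027]), (0.088, [0.5311, -0.0378])]
yel 67 [193. 172.] [(0.024, [0.6622, -0.0405]), (0.032, [0.6603, -0.0417]), (0.088, [0.6471, -0.0502])]
[ 0.59167275 -0.03159859  0.2402724 ] [[-0.274, -0.962, -0.002], [-0.962, 0.274, -0.0], [0.001, 0.002, -1.0]]
scene [207. 175.] 0.63 [ 0.5467819  -0.25057891  0.051     ]
side [235. 158.] 0.61 [ 0.56518366 -0.24846728  0.051     ]
```

View pics/w3.png

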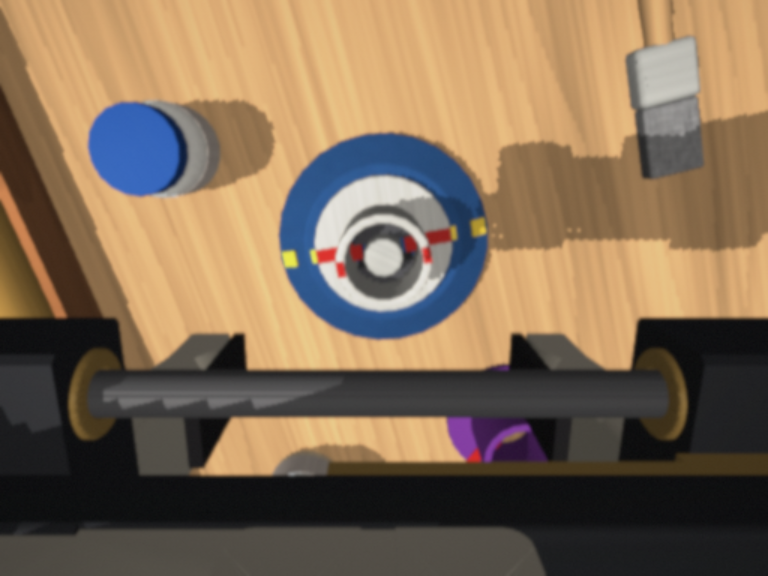

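The hub is home: its flange lies flat and the red marks at (440,237) and (325,256) are in line with the yellow ones. Next is the white spire.

Request:
play_rows:
  rows: [1,5.2,-0.65,0,0,0,0,1,5.2,-0.65,0,0,0,0,1,5.2,-0.65,0,0,0,0,1,5.2,-0.65,0,0,0,0,1,5.2,-0.65,0,0,0,0]

```text
time: 8.72
position: [0.5599, -0.2404, 0.2413]
eef_rot: [1.89, -2.509, -0.001]
ft_force: [-0.5, 0.8, 0.7]
finger_gap: 0.0877
gripper_force: 0.0
```

```bash
cat > s.py <<'E'
from h import *
c=cam("wrist"); p,r,s=pose(); print(p,r.round(3).tolist())
cv2.imwrite("pics/w4.png",cv2.resize(c["image"],(768,576)))
for t,z in dict(spire_mid=.051,spire_foot=0).items():
    for d in bot.mark_of(c,t):
        P=at_z(c,d["position"],z); print(t,np.round(d["position"]),round(d["confidence"],2),P.round(4),"tool",((P-p)@r/.04).round(2))
hsv=cv2.cvtColor(c["image"],cv2.COLOR_BGR2HSV);H,S,V=cv2.split(hsv)
m=((S<50)&(V>120)).astype(np.uint8)
n,l,st,ce=cv2.connectedComponentsWithStats(m)
for i in range(1,n):
    if st[i,4]>300: print(st[i],ce[i].round(1),at_z(c,ce[i],.05).round(4))
E
python3 s.py
```

```text
[ 0.56017016 -0.23937706  0.24131364] [[-0.275, -0.961, -0.0], [-0.961, 0.275, 0.0], [-0.0, 0.0, -1.0]]
spire_mid [255. 172.] 0.67 [ 0.5578 -0.2371  0.051 ] tool [-0.04  0.07  4.76]
spire_foot [254. 162.] 0.72 [ 0.5581 -0.2384  0.    ] tool [-0.01  0.05  6.03]
[   9   33  101  103 3771] [72.9 84.1] [ 0.7017 -0.3682  0.05  ]
[ 225  137   57   63 2591] [252.5 168. ] [ 0.5587 -0.242   0.05  ]
[248 298  52  10 380] [273.4 303.5] [ 0.5792 -0.085   0.05  ]
```

View pics/w4.png

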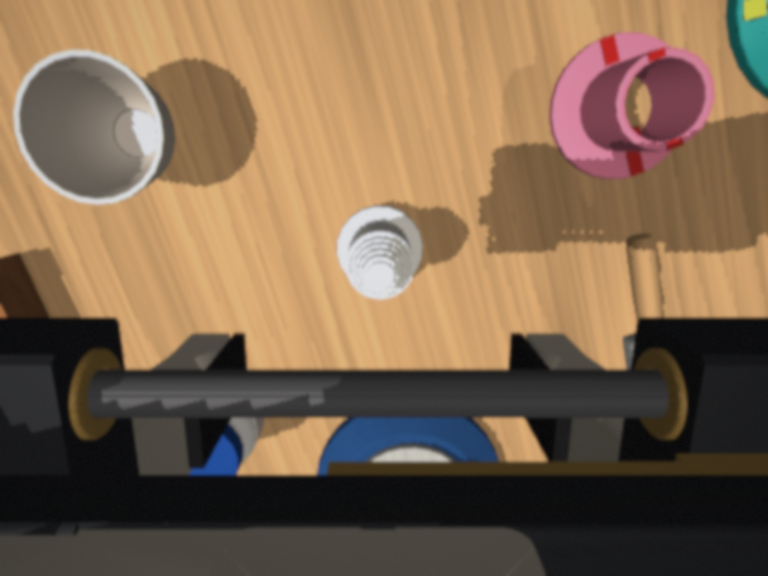

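```bash
python3 -c "
from h import *
c=cam('wrist');p,r,s=pose();print(p)
for px,z in (((253.5,184),.102),((253.4,165.3),.019)):
  P=at_z(c,px,z);print(P.round(4),((P-p)@r/.04).round(2))
print(proj(c,[.5585,-.239,.02])-proj(c,[.5585+.032,-.239,.02]))"
```

```text
[ 0.56070385 -0.23792736  0.24162216]
[ 0.56   -0.2355  0.102 ] [-0.05  0.03  3.49]
[ 0.5594 -0.2365  0.019 ] [-0.03  0.04  5.57]
[27.66765508 -7.76343524]
```

The white spire stands clear, with its disc at (380,248) and its tip at (380,276) in the enlarged picture. That puts it at about (0.559, -0.2365), so I'm descending to grip the drum.

Request:
play_rows:
  rows: [1,-0.04,0.05,1.2,0,0,0,1,-0.04,0.05,2.5,0,0,0,1,-0.04,0.05,3.6,0,0,0,1,-0.04,0.05,4.4,0,0,0,1,-0.04,0.05,4.7,0,0,0]

```text
time: 9.55
position: [0.5582, -0.2355, 0.0518]
eef_rot: [1.894, -2.504, -0.003]
ft_force: [-0.0, 0.3, -0.7]
finger_gap: 0.0877
gripper_force: 0.0
```

Request:
play_rows:
  rows: [-0.5,0,0,0,0,0,0,-0.5,0,0,0,0,0,0,-0.5,0,0,0,0,0,0,-0.5,0,0,0,0,0,0,-0.5,0,0,0,0,0,0]
  squeeze: 15

```text
time: 10.18
position: [0.5592, -0.2367, 0.0541]
eef_rot: [-1.893, 2.506, -0.001]
ft_force: [0.7, 0.2, -0.1]
finger_gap: 0.044
gripper_force: 15.0
```

Request:
play_rows:
  rows: [-0.5,0,0,-0.4,0,0,0,-0.5,0,0,-1.2,0,0,0,-0.5,0,0,-2.2,0,0,0,-0.5,0,0,-3,0,0,0,-0.5,0,0,-3,0,0,0]

```text
time: 10.8
position: [0.5605, -0.237, 0.1776]
eef_rot: [-1.891, 2.503, -0.007]
ft_force: [0.2, -0.7, -3.0]
finger_gap: 0.0437
gripper_force: 15.0
```

Request:
play_rows:
  rows: [-0.5,-1.0,0.12,0,0,0,0,-0.5,-2.3,0.27,0,0,0,0,-0.5,-3.6,0.43,0,0,0,0,-0.5,-4.7,0.56,0,0,0,0,-0.5,-5.14,0.61,0,0,0,0]

```text
time: 11.42
position: [0.5914, -0.03, 0.1731]
eef_rot: [1.895, -2.504, -0.001]
ft_force: [0.9, -0.4, -2.2]
finger_gap: 0.0437
gripper_force: 15.0
```

Request:
play_rows:
  rows: [-0.5,0,0,0,0,0,0,-0.5,0,0,0,0,0,0]

```text
time: 11.68
position: [0.5913, -0.033, 0.1733]
eef_rot: [1.892, -2.507, -0.001]
ft_force: [-0.2, -0.1, -2.5]
finger_gap: 0.0438
gripper_force: 15.0
```

```bash
cat > t.py <<'E'
from h import *
c=cam("wrist"); p,r,s=pose(); print(p,r.round(3).tolist(),s["ft_force"])
w=c["image"]
for t,z in dict(spire_foot=p[2]-.0535,spire_mid=p[2]-.0025).items():
    for d in bot.mark_of(c,t): print(t,np.round(d["position"]),round(d["confidence"],2),at_z(c,d["position"],z).round(4))
d=cam("side"); x,y=proj(d,[.592,-.032,.1]).astype(int); print(x,y)
a=d["image"][y-60:y+60,x-60:x+60]
im=np.hstack([cv2.resize(w,(480,360)),cv2.resize(a,(320,360)) if 0 else cv2.resize(a[:, 7:113],(318,360))])
cv2.imwrite("pics/w5.png",im)
E
python3 t.py
```

```text
[ 0.5913137  -0.03319761  0.17341143] [[-0.274, -0.962, -0.001], [-0.962, 0.274, -0.0], [0.0, 0.001, -1.0]] [ 1.18300188  0.47808346 -2.3122437 ]
211 179
```

View pics/w5.png

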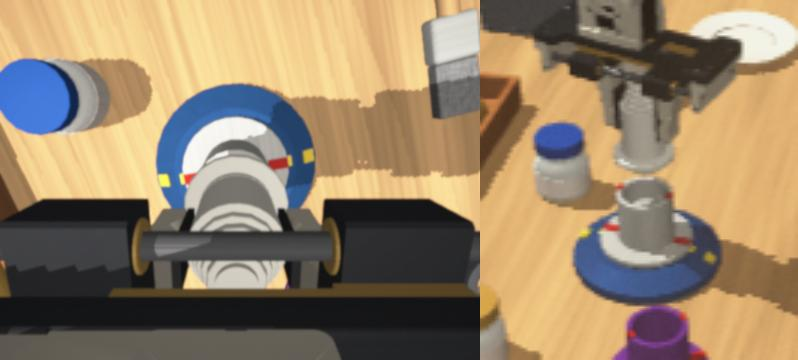

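```bash
python3 -c "
from h import *
c=cam('wrist');p,r,s=pose()
a=np.linspace(0,6.28,200)
def o(cx,cy,z,R): q=np.array([proj(c,[cx+R*np.cos(t),cy+R*np.sin(t),z]) for t in a]); return q
im=cv2.resize(c['image'],None,fx=3,fy=3)
for cx,cy,z,R,col in ((p[0],p[1],p[2]-.0335,.032,(0,255,0)),(p[0],p[1],p[2]-.0415,.032,(0,255,0)),(.5923,-.0322,.032,.05,(0,0,255)),(.5923,-.0322,.024,.08,(0,0,255))):
  cv2.polylines(im,[(3*o(cx,cy,z,R)+1).astype(np.int32)],True,col,1)
cv2.imwrite('pics/w6.png',im[240:740,380:1160])"
```

```text
(no output)
```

View pics/w6.png

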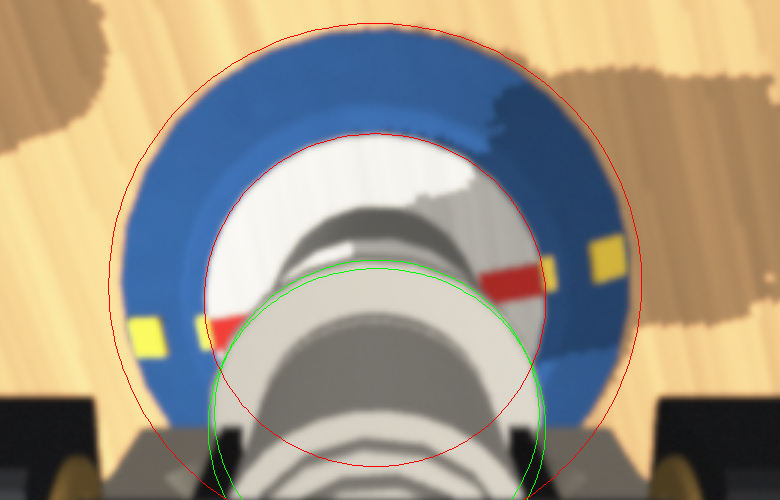

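The predicted outlines (green for the disc, red for the flange) match the picture to under 1 mm, so the spire is centred over the bore. I'm lowering it slowly.

Request:
play_rows:
  rows: [-0.5,-0.03,-0.01,0.3,0,0,0,-0.5,-0.03,-0.01,0.6,0,0,0,-0.5,-0.03,-0.01,0.8,0,0,0,-0.5,-0.03,-0.01,0.95,0,0,0,-0.5,-0.03,-0.01,0.95,0,0,0]

```text
time: 12.55
position: [0.5922, -0.0312, 0.135]
eef_rot: [1.893, -2.506, -0.001]
ft_force: [0.8, 0.4, -3.0]
finger_gap: 0.0437
gripper_force: 15.0
```

Request:
play_rows:
  rows: [-0.5,0,0,0.05,0,0,0,-0.5,0,0,0.1,0,0,0,-0.5,0,0,0.13,0,0,0,-0.5,0,0,0.13,0,0,0]

```text
time: 13.05
position: [0.5924, -0.0312, 0.1304]
eef_rot: [1.894, -2.507, 0.0]
ft_force: [-0.8, 1.3, -3.0]
finger_gap: 0.0436
gripper_force: 15.0
```

Still carrying the spire's weight, so I'm going down in small steps.

Request:
play_rows:
  rows: [-0.5,0,0,0.03,0,0,0,-0.5,0,0,0.03,0,0,0]

```text
time: 13.3
position: [0.5926, -0.0312, 0.1301]
eef_rot: [-1.894, 2.506, -0.001]
ft_force: [-1.7, 0.4, 4.2]
finger_gap: 0.0438
gripper_force: 15.0
```

Request:
play_rows:
  rows: [-0.5,0,0,0.03,0,0,0,-0.5,0,0,0.03,0,0,0]

```text
time: 13.55
position: [0.5927, -0.0312, 0.1299]
eef_rot: [-1.894, 2.506, -0.002]
ft_force: [-6.1, 1.3, 13.1]
finger_gap: 0.0435
gripper_force: 15.0
```

Contact came at the expected height. I'm easing off, opening and rising.

Request:
play_rows:
  rows: [-0.5,0,0,-0.03,0,0,0,-0.3,0,0,-0.03,0,0,0,0.2,0,0,-0.03,0,0,0,1,0,0,-0.03,0,0,0,1,0,0,-0.03,0,0,0]

```text
time: 14.18
position: [0.5924, -0.0312, 0.129]
eef_rot: [1.893, -2.507, -0.0]
ft_force: [0.3, 0.0, -0.0]
finger_gap: 0.0675
gripper_force: 0.0
```

Request:
play_rows:
  rows: [1,0,0,0,0,0,0,1,0,0,-0.5,0,0,0,1,0,0,-1.5,0,0,0,1,0,0,-2.8,0,0,0,1,0,0,-3.5,0,0,0]

```text
time: 14.8
position: [0.5933, -0.0312, 0.2723]
eef_rot: [-1.892, 2.504, -0.003]
ft_force: [0.5, 0.5, 0.1]
finger_gap: 0.0875
gripper_force: 0.0
```

```bash
python3 t.py
python3 - <<'E'
from h import *
a=cam("wrist")["image"]
ims=[]
for n in("scene","side"):
    d=cam(n); x,y=proj(d,[.592,-.032,.08]).astype(int); ims.append(cv2.resize(d["image"][y-50:y+50,x-50:x+50],(266,266)))
cv2.imwrite("pics/w7.png",np.hstack([cv2.resize(a,(266,266))]+ims))
E
```

```text
[ 0.5944592  -0.03126756  0.27558622] [[-0.273, -0.962, 0.008], [-0.962, 0.273, 0.0], [-0.002, -0.007, -1.0]] [ 1.7524714  -1.01896224  4.50573063]
spire_foot [254. 166.] 0.82 [ 0.5843 -0.0602  0.2221]
spire_mid [253. 176.] 0.71 [ 0.5833 -0.0655  0.2731]
211 179
```

View pics/w7.png

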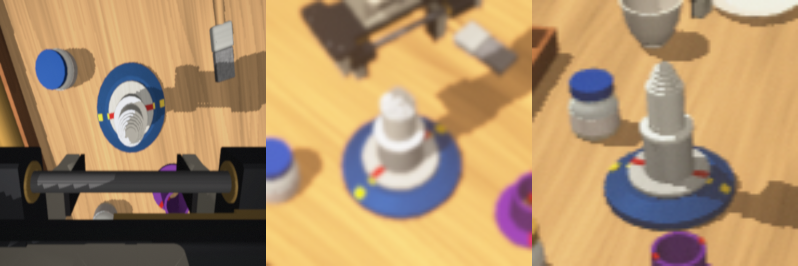

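The spire stands upright with its disc on the rim, at about (665,130) in the side view. The hub is flat on the seat and the gripper is clear.

```bash
python3 -c "
from station import bot
print(bot.hand_in())"
```

```text
the job is handed in; nothing more can be done
None
```

The hub is turned home on the stand's seat, the white spire stands upright in its bore with the disc on the rim, and the job is handed in at about 15 s on the robot's clock.

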